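# Read a set length with the spring tape on a slotted measuring board

## Robot

A 7-joint arm with a two-finger parallel gripper is mounted at the origin on the work surface. World frame = base frame: x ahead of the robot, y to its left, z up, the work surface at z = 0. Lengths are in m, angles in rad, forces in N, time in s.
With the tool pointing down it reaches from about 0.35 to 0.9 m from the base axis. Payload 8.1 kg.
Tool frame: the origin (TCP) lies at the very end of the fingers, on their centre line; the grasp point (between the pads) lies 19 mm behind it; z points along the fingers, y is the line along which they close (so a half turn about z gives the same grasp; the last joint's range is limited). The gripper opens to 92 mm and grips with 3 to 60 N. Pads are 19 mm wide; open, the fingers measure 130 mm over their backs; the gripper's body (75 mm by 190 mm) begins 47 mm behind the grasp point.
Start: joints at [1.162, 0.434, 0.025, 1.573, -0.012, 1.134, -0.075], TCP at [0.188, -0.596, 0.227] pointing down, gripper open.
Joint ranges: [-2.62, 2.62], [-0.44, 2.09], [-1.27, 1.32], [0.08, 2.57], [-1.32, 4.46], [0.12, 2], [-2.74, 2.74]. Speed limits (rad/s): [2.22, 2.22, 3.01, 3.01, 3.14, 3.14, 3.14].

## Interface

Orientations are given as a rotation vector (axis times angle).
In Python, from cell import arm gives the robot as it stands.
- The arm moves only by the tool carry_out, never from a script. Its argument "commands" is a list of rows, each a list of 7 numbers: the opening, from 0 (shut) to 1 (fully open), then the shift along the tool's x, y, z each as a share of 0.025 m, from -1 to 1, then the turn, a rotation vector about the tool's x, y, z each as a share of 0.1 rad, from -1 to 1. A call has 1 to 8 rows; each row shifts and turns the commanded pose from where the row before left it, along the tool's axes as they then stand; what a row does not reach is not made up. A row lasts 1/10 s, in which the tool goes at most 50 mm and 8.59 degrees, less where a joint would pass 70% of its speed; a pose out of reach is approached as far as the arm can. A call with a number of a shift or a turn outside -1 to 1 is refused whole. A call with a gripper value outside its range is refused whole. The fingers move at their own pace and stop on an object; "squeeze" is the grip in N (left out, the last holds). Time passes only in rows, so rows that do not move let the fingers close. It gives the time, the measured TCP pose, the force, the opening and the grip force at its end, in the units of the state.
- arm.observe(): the state, without advancing time (a new reading comes with each control period).
- arm.get_image(name): name is "scene" or "top"; returns a dict with "pixels" (384x512x3 uint8, red, green, blue), "range_z" (384x512 float32, m along the optical axis (not along the pixel's ray), 0 where there is no reading), "mtx" (3x3 intrinsics, pixels), "R" (3x3) and "t" (3): a world point X has camera coordinates R X + t. Camera axes: x right, y down, z forward; pixel columns grow to the right and rows downward; lengths in m; the calibration is good to about 2 mm. A picture is of the moment at which its call begins.
- arm.sign_off(): hands the job in; it is judged then, once.
The state is a dict: "clock": time; "joints": joint angles; "dq": joint speeds; "joint_efforts": joint torques, N m; "position": TCP position; "ee_rot": TCP orientation; "force": force on the tool from outside, world axes, zero at the start; "ft_torque": the same for the moment, N m; "width": opening from 0.0 (shut) to 1.0 (fully open); "gripper_force": force on a finger pad.
Only numpy, scipy, OpenCV 4.12 (cv2) and the standard library are available. Lean on these libraries where they do the work, as an engineer would, in place of code of your own. Each camera call takes 0.05 s, during which the arm holds its last target. There are 200 camera calls.

## Task

The sliding marker on the wooden measuring board has been set to the clear height over the toaster oven's rack, and I want to read it off. Stand the tape measure in the board's slotted block with its mouth towards the marker and let go of it, then take it by the tab on the end of the blade and draw the sprung blade out until the tab is level with the marker bar, holding it there for a full second. Let the blade back in gently, do not let it snap, and leave the tape standing in the slot with everything else on the counter, and the marker, where it was.

Things in the scene. Friction and masses are not known exactly. Their poses are not given: they have to be found in the camera images.
- tape: grey tape measure standing upright on its base: case 75 long (x) by 30 thick (y) by 66 high (z), 0.36 kg with blade. Origin: centre of the case's underside. +x points out of the mouth, z up. A 13 mm wide steel blade leaves the mouth 17 mm above the underside and carries an end tab. The case is to be gripped across its 30 mm thickness, above the lower 26 mm that go into the slot
- tab (a point): centre of the top of the upright black tab at the blade's end: tab 12 along the blade, 20 across (the way to grip it), 36 high, its top 50 above the tape's underside and its foot 14 above it. With the blade in, the tab's centre is 70 mm in front of the case's centre (32.5 in front of the case's front face). Axes as the tape's; the blade is drawn along +x
- blade_part (a joint): how far the blade is drawn out of its rest position, m: 0 = fully in, at most 0.075. A spring pulls it back, 2 N at 0 rising to 5 N at 0.065
- board: fixed light wooden measuring board 270 long (x) by 100 wide (y) by 10 thick, origin at the centre of its underside. The slotted block stands on its -x half, the marker and a steel strip with ticks are on its +x half; the blade is to be drawn along +x. The block is 99 long by 55 wide, walls 26 high above the board's top
- slot (a point): centre of the slot's floor, level with the board's top (10 above the counter), 70 mm from the board's centre towards -x; axes as the board's. The slot is open above, 81 long (x) by 35 wide (y) by 26 deep; its +x end wall has a 20 mm wide gap through which the blade passes
- marker_bar (a point): middle of the top of the sliding marker: a black bar 6 mm wide lying across the board (86 long across), its top 18 above the counter, under the blade's path; axes as the board's. It stands 28 to 64 mm from the board's centre towards +x and slides stiffly along x if pushed
- tray: stainless baking tray 160 x 240 x 18 (origin: centre of its underside), bystander
- trivet: black round trivet, 150 across, 12 high (origin under its centre), bystander
- ramekin: clear glass ramekin, 86 across, 45 high (origin under its centre), bystander
- plate: white side plate, 170 across, 18 high (origin under its centre), bystander
- spatula: red spatula lying flat, 270 long along its x, bystander
- mug: white mug, 80 across, 90 high (origin under its centre), bystander
- jar: glass jar with steel cap, 66 across, 85 high (origin under its centre), bystander

How it is judged:
By the outcome, as a careful person would: the job done as asked, in the order asked, and still so for the second after the job is handed in, with the robot touching nothing.
It also fails if it takes over 58 s, if anything falls off the work surface, if the arm or the gripper's body presses on something with over 40 N, if the wrist force passes 120 N, or if a joint passes its speed limit or range.

## Working session

There is one attempt and no reset: what is moved stays moved. The work goes in short steps, Python scripts to look and compute and a tool call to move; the robot and the scene stay as the last step left them, time stands still between calls to the robot, and variables do not carry over. Pictures are saved under pics/ and viewed, at most 10 in all, crops included, and the job is handed in when it is done.

Besides the shell and the picture viewer there is one more tool, called after ">>>" by a JSON object that holds its "name" and its "arguments", one argument or row to a line. carry_out: Moves the arm, as the interface text tells. Shift numbers are shares of 0.025 m and turn numbers shares of 0.1 rad, none past 1 either way. Its arguments: {"type":"object","properties":{"commands":{"type":"array"},"squeeze":{"type":"number"}},"required":["commands"]}

```bash
mkdir -p pics; ls; cat > h.py <<'E'
import numpy as np,cv2
from cell import arm
def grab(n):
    d=arm.get_image(n); np.savez(''+n+'.npz',**d); return d
def pts(d):
    h,w=d['range_z'].shape; u,v=np.meshgrid(np.arange(w),np.arange(h)); z=d['range_z']
    K=d['mtx']; c=np.stack([(u-K[0,2])/K[0,0]*z,(v-K[1,2])/K[1,1]*z,z],-1)
    return (c-d['t'])@d['R']
E
python3 - <<'E'
from h import *
for n in('scene','top'):
    d=grab(n); cv2.imwrite(f'pics/{n}0.png',cv2.resize(d['pixels'][...,::-1],(800,600)))
    print(n,d['mtx'].tolist(),d['R'].round(3).tolist(),d['t'].round(3).tolist())
s=arm.observe();print({k:np.round(v,3).tolist() for k,v in s.items()})
E
```

```text
pics
scene [[353.66073879078874, 0.0, 250.4259249333334], [0.0, 353.66073879078874, 189.94478690269204], [0.0, 0.0, 1.0]] [[0.125, 0.992, -0.015], [0.844, -0.114, -0.523], [-0.521, 0.052, -0.852]] [-0.117, -0.436, 1.634]
top [[354.9187941494807, 0.0, 259.625230968999], [0.0, 354.9187941494807, 188.75133985401666], [0.0, 0.0, 1.0]] [[-0.004, -1.0, 0.008], [-0.981, 0.002, -0.194], [0.194, -0.008, -0.981]] [0.024, 0.565, 1.271]
{'clock': 0.1, 'joints': [1.162, 0.435, 0.025, 1.574, -0.012, 1.134, -0.075], 'dq': [0.0, -0.001, -0.0, -0.001, -0.001, -0.0, -0.0], 'joint_efforts': [0.001, -66.913, 0.987, -31.515, -0.061, 0.037, 0.0], 'position': [0.188, -0.596, 0.226], 'ee_rot': [-3.104, -0.478, 0.001], 'force': [0.181, 0.468, -0.321], 'ft_torque': [0.04, -0.035, 0.013], 'gripper_force': 0.0, 'width': 0.999}
```

View pics/scene0.png

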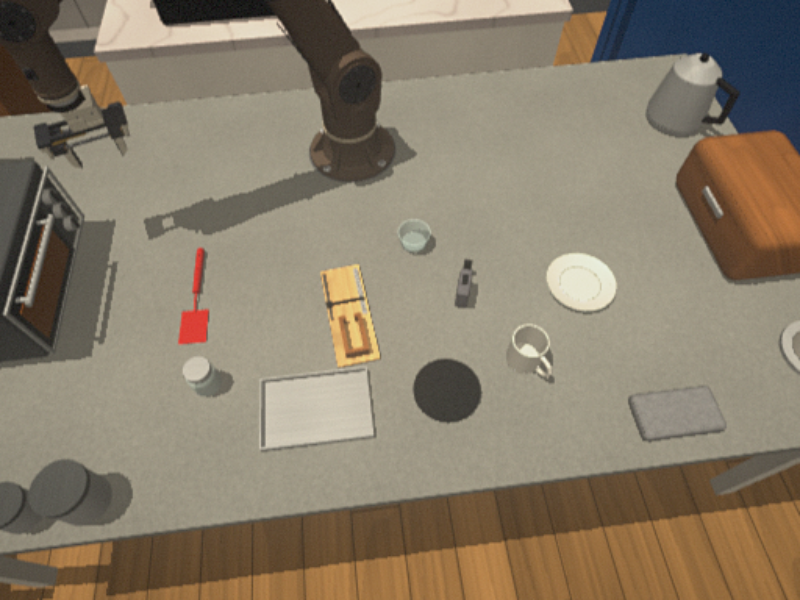

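View pics/top0.png

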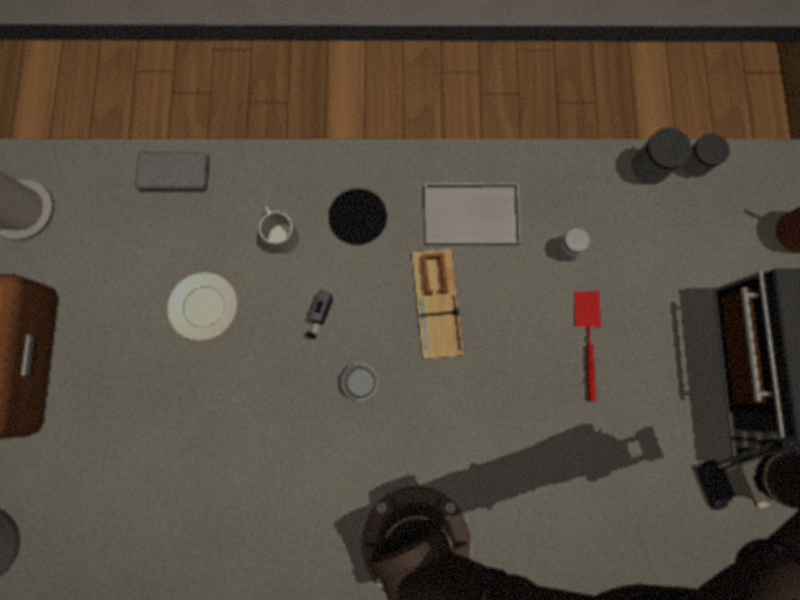

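The two views show the board (scene ≈(350,315), top ≈(437,303) in 800x600 pixels). Its block end is away from the robot and its marker end towards it. The tape is at scene (465,285), top (319,313), with its tab towards the robot.

```bash
cat > m.py <<'E'
from h import *
def crop(P,x,y): return (P[...,0]>x[0])&(P[...,0]<x[1])&(P[...,1]>y[0])&(P[...,1]<y[1])
def ray(d,uv,z):
    uv=np.atleast_2d(uv).astype(float); K=d['mtx']
    r=np.c_[(uv[:,0]-K[0,2])/K[0,0],(uv[:,1]-K[1,2])/K[1,1],np.ones(len(uv))]@d['R']; c=-d['R'].T@d['t']
    return c+r*((z-c[2])/r[:,2])[:,None]
def boxr(xy):
    (c,s,a)=cv2.minAreaRect((xy*1000).astype(np.float32)); return np.round(c,1),np.round(s,1),round(a,2)
if __name__=='__main__':
  for n in('top','scene'):
    d=dict(np.load(n+'.npz')); P=pts(d); im=d['pixels']; hsv=cv2.cvtColor(im,cv2.COLOR_RGB2HSV)
    wood=(hsv[...,0]>8)&(hsv[...,0]<28)&(hsv[...,1]>70)&crop(P,(.3,.85),(-.25,.2))
    k,l,st,_=cv2.connectedComponentsWithStats(cv2.morphologyEx(wood.astype(np.uint8),cv2.MORPH_CLOSE,np.ones((5,5))))
    i=1+st[1:,4].argmax(); m=l==i; print(n,'wood px',st[i])
    Q=P[m]; flat=Q[(abs(Q[:,2]-.01)<.005)]; print(' z pct',np.percentile(Q[:,2],[5,25,50,75,95]).round(4)); print(' flat box',boxr(flat[:,:2]),len(flat))
    v,u=np.nonzero(m); print(' all',boxr(P[m][:,:2]))
    b=Q[Q[:,2]>.03]; print(' block',boxr(b[:,:2]),len(b), b[:,2].mean().round(4))
    # dark marker in the board
    mk=m&(hsv[...,2]<(70 if n=='scene' else 60)); v,u=np.nonzero(mk); M=ray(d,np.c_[u,v],.018); print(' marker',boxr(M[:,:2]),len(M))
    t=crop(P,(.35,.75),(.1,.32))&(P[...,2]>.03)
    k,l,st,_=cv2.connectedComponentsWithStats(t.astype(np.uint8))
    for i in range(1,k):
      if st[i,4]>15:
        T=P[l==i]; print(' obj',st[i].tolist(),boxr(T[:,:2]),'zmax',T[:,2].max().round(4))
E
python3 m.py
python3 - <<'E'
from h import *
for n,(x0,x1,y0,y1) in {'top':(190,310,150,250),'scene':(195,320,160,240)}.items():
    d=np.load(n+'.npz')['pixels'][y0:y1,x0:x1,::-1]
    cv2.imwrite(f'pics/{n}1.png',cv2.convertScaleAbs(cv2.resize(d,None,fx=6,fy=6,interpolation=cv2.INTER_NEAREST),alpha=1.5))
E
```

```text
top wood px [ 263  159   34   71 1880]
 z pct [0.003  0.008  0.0105 0.0133 0.0356]
 flat box (array([556.8, -53.8]), array([270.9, 100.3]), 5.5) 1398
 all (array([500.1, -50.3]), array([141.3, 394.4]), 86.21)
 block (array([491.3, -29.2]), array([ 72.2, 380.6]), 81.96) 178 0.1102
 marker (array([585.5, -78.3]), array([ 80.6, 146.5]), 75.59) 16
 obj [180, 139, 10, 20, 87] (array([716.8, 303.8]), array([18., 63.]), 76.85) zmax 0.0947
 obj [198, 185, 15, 22, 196] (array([539.6, 227.1]), array([32.3, 74.2]), 72.63) zmax 0.0753
 obj [196, 212, 6, 4, 20] (array([473.5, 249.4]), array([11.6, 18.2]), 0.51) zmax 0.0521
 obj [218, 232, 21, 16, 61] (array([383.6, 143.1]), array([35.5, 79. ]), 26.41) zmax 0.0511
scene wood px [ 205  169   39   66 1713]
 z pct [0.0072 0.0102 0.0122 0.0146 0.0378]
 flat box (array([557.9, -56.9]), array([270.9, 102. ]), 5.14) 1279
 all (array([827.5, -30.6]), array([812.7, 102.9]), 5.41)
 block (array([903.8, -23. ]), array([659.3,  54.5]), 5.48) 189 0.0789
 marker (array([ 536.8, -100.8]), array([3.8, 8.8]), 86.19) 4
 obj [258, 144, 18, 15, 57] (array([385.1, 142.4]), array([36.1, 77.8]), 30.1) zmax 0.0533
 obj [292, 166, 11, 28, 204] (array([523.8, 232.1]), array([ 31.1, 118.6]), 69.61) zmax 0.0723
 obj [325, 208, 9, 25, 103] (array([717.8, 302.5]), array([19.5, 62.8]), 74.66) zmax 0.0954
```

View pics/top1.png

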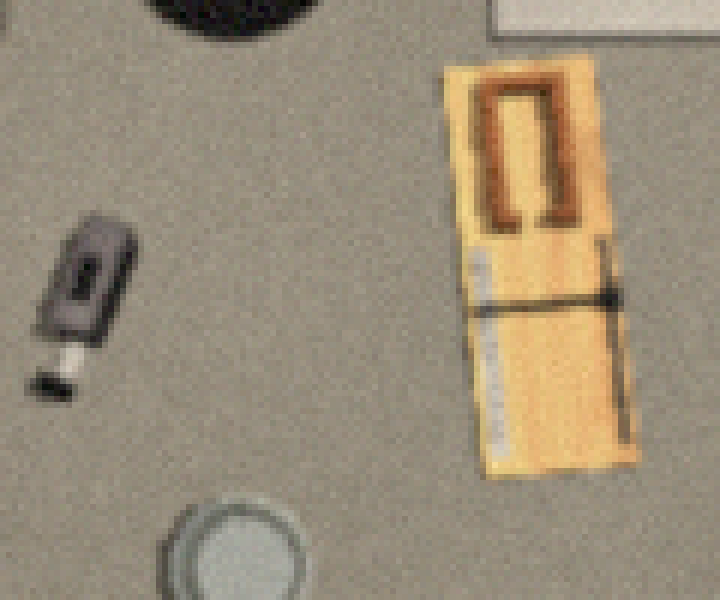

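View pics/scene1.png

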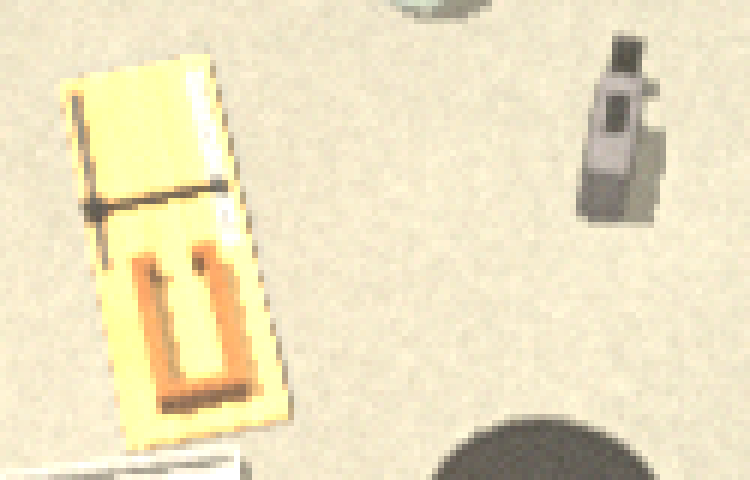

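Crops show the block's U opening towards the marker. In the top crop the marker bar runs from (475,312) to (612,296), with a knob and rail at the right edge. The tape case is at (88,275) and its tab at (52,385). Next I refine with rays at known heights.

```bash
cat > m2.py <<'E'
from m import *
def main():
  for n in('top','scene'):
    d=dict(np.load(n+'.npz')); P=pts(d); im=d['pixels']; hsv=cv2.cvtColor(im,cv2.COLOR_RGB2HSV).astype(int)
    reg=crop(P,(.3,.75),(-.2,.1))
    wood=((hsv[...,0]>8)&(hsv[...,0]<28)&(hsv[...,1]>70)&reg).astype(np.uint8)
    wood=cv2.morphologyEx(wood,cv2.MORPH_CLOSE,np.ones((5,5)))
    k,l,st,_=cv2.connectedComponentsWithStats(wood); m=l==1+st[1:,4].argmax()
    v,u=np.nonzero(m); B=ray(d,np.c_[u,v],.010); c,s,a=boxr(B[:,:2]); print(n,'board',c,s,a,'mean',(B.mean(0)*1000).round(1))
    th=np.radians(5.3); ex=-np.array([np.cos(th),np.sin(th)]); ey=np.array([-ex[1],ex[0]]); o=np.array([.5573,-.0553])
    # marker: for each board-y column, min brightness along board x, sampled along rays (z=.018)
    X=np.arange(.015,.085,.0005); g=im.astype(np.float32).sum(2)
    for y in np.arange(-.03,.031,.01):
      w=np.c_[o+X[:,None]*ex+y*ey,np.full(len(X),.018)]; cc=w@d['R'].T+d['t']; q=cc@d['mtx'].T; q=q[:,:2]/q[:,2:]
      val=cv2.remap(g,q[None,:,0].astype(np.float32),q[None,:,1].astype(np.float32),cv2.INTER_LINEAR)[0]
      dk=np.clip(np.median(val)*.8-val,0,None); print('  y%+.2f x=%.4f (min %.4f)'%(y,(dk*X).sum()/dk.sum(),X[val.argmin()]),end='')
    print()
    # block: brown, darker/redder
    print(' hue block?',[hsv[p] .tolist() for p in ([(170,271),(175,284)] if n=='top' else [(215,219),(215,234)])])
    br=m&(P[...,2]>.028)&(P[...,2]<.045); Q=P[br]; print(' block depth',boxr(Q[:,:2]),len(Q))
    t=crop(P,(.42,.62),(.16,.3))&(P[...,2]>.058)&(P[...,2]<.076); v,u=np.nonzero(t); T=ray(d,np.c_[u,v],.066); print(' case ray',boxr(T[:,:2]),len(T),'depth',boxr(P[t][:,:2]),P[t][:,2].mean().round(4), (T.mean(0)*1000).round(1))
    t=crop(P,(.42,.5),(.22,.28))&(P[...,2]>.042)&(P[...,2]<.056)&(hsv[...,2]<85); v,u=np.nonzero(t)
    if len(u): T=ray(d,np.c_[u,v],.050); print(' tab',(T.mean(0)*1000).round(1),boxr(T[:,:2]),len(T))
main()
E
python3 m2.py
```

```text
top board [555.8 -54. ] [273.9 105. ] 5.37 mean [552.5 -54.2  10. ]
  y-0.03 x=0.0303 (min 0.0300)  y-0.02 x=0.0300 (min 0.0310)  y-0.01 x=0.0309 (min 0.0320)  y+0.00 x=0.0309 (min 0.0295)  y+0.01 x=0.0304 (min 0.0300)  y+0.02 x=0.0298 (min 0.0310)  y+0.03 x=0.0308 (min 0.0315)
 hue block? [[11, 165, 105], [12, 165, 116]]
 block depth (array([626.9, -47.3]), array([100.5,  55.4]), 5.34) 178
 case ray (array([539.1, 226.8]), array([30.6, 74.3]), 73.1) 163 depth (array([539.9, 227.8]), array([30.9, 74.2]), 71.93) 0.0653 [538.7 227.1  66. ]
 tab [473.5 249.7  50. ] (array([473.2, 248.8]), array([18.7, 11.1]), 89.85) 18
scene board [558.9 -56.4] [274.7 101.9] 5.46 mean [566.1 -56.   10. ]
  y-0.03 x=0.0267 (min 0.0260)  y-0.02 x=0.0265 (min 0.0280)  y-0.01 x=0.0272 (min 0.0260)  y+0.00 x=0.0262 (min 0.0275)  y+0.01 x=0.0270 (min 0.0260)  y+0.02 x=0.0264 (min 0.0280)  y+0.03 x=0.0270 (min 0.0260)
 hue block? [[13, 156, 186], [14, 142, 172]]
 block depth (array([626.9, -49.5]), array([103.1,  54.4]), 5.52) 193
 case ray (array([544.3, 224.5]), array([30.7, 76.5]), 71.41) 141 depth (array([542.2, 225.3]), array([30.9, 75.1]), 71.41) 0.0658 [544.9 224.2  66. ]
 tab [480.7 247.1  50. ] (array([481.4, 246.1]), array([15.6,  9.3]), 82.22) 11
```

>>> {"name": "carry_out", "arguments": {
  "commands": [
    [1,0.83,-0.97,0,0,0,0],
    [1,0.83,-0.97,0,0,0,0],
    [1,0.83,-0.97,0,0,0,0],
    [1,0.83,-0.97,0,0,0,0],
    [1,0.83,-0.97,0,0,0,0],
    [1,0.83,-0.97,0,0,0,0],
    [1,0.83,-0.97,0,0,0,0],
    [1,0.83,-0.97,0,0,0,0]
  ]
}}

```text
clock: 0.9
position: [0.2882, -0.3596, 0.2265]
ee_rot: [-3.105, -0.478, 0.0]
force: [0.5, -0.1, 0.2]
width: 1.0
gripper_force: 0.0
```

>>> {"name": "carry_out", "arguments": {
  "commands": [
    [1,0.83,-0.97,0,0,0,0],
    [1,0.83,-0.97,0,0,0,0],
    [1,0.83,-0.97,0,0,0,0],
    [1,0.83,-0.97,0,0,0,0],
    [1,0.83,-0.97,0,0,0,0],
    [1,0.83,-0.97,0,0,0,0],
    [1,0.83,-0.97,0,0,0,0],
    [1,0.83,-0.97,0,0,0,0]
  ]
}}

```text
clock: 1.7
position: [0.3881, -0.1248, 0.2266]
ee_rot: [3.105, 0.478, -0.0]
force: [0.6, 0.4, -0.1]
width: 0.997
gripper_force: 0.0
```

>>> {"name": "carry_out", "arguments": {
  "commands": [
    [1,0.83,-0.97,0,0,0,0],
    [1,0.83,-0.97,0,0,0,0],
    [1,0.83,-0.97,0,0,0,0],
    [1,0.83,-0.97,0,0,0,0],
    [1,0.83,-0.97,0,0,0,0],
    [1,0.83,-0.97,0,0,0,0],
    [1,0.83,-0.97,0,0,0,0],
    [1,0.83,-0.97,0,0,0,0]
  ]
}}

```text
clock: 2.5
position: [0.488, 0.11, 0.2264]
ee_rot: [3.105, 0.478, -0.001]
force: [0.5, -0.4, -0.3]
width: 1.001
gripper_force: 0.0
```

>>> {"name": "carry_out", "arguments": {
  "commands": [
    [1,0.83,-0.97,0,0,0,0],
    [1,0.83,-0.97,0,0,0,0],
    [1,0.83,-0.97,0,0,0,0],
    [1,0,0,0,0,0,-1],
    [1,0,0,0,0,0,-1],
    [1,0,0,0,0,0,-1],
    [1,0,0,0,0,0,-1],
    [1,0,0,0,0,0,-1]
  ]
}}

```text
clock: 3.3
position: [0.5251, 0.1968, 0.2263]
ee_rot: [2.887, 1.238, -0.001]
force: [-0.1, -0.7, 0.2]
width: 1.004
gripper_force: 0.0
```

>>> {"name": "carry_out", "arguments": {
  "commands": [
    [1,0,0,0,0,0,-1],
    [1,0,0,0,0,0,-1],
    [1,0,0,0,0,0,-1],
    [1,0,0,0,0,0,-1],
    [1,0,0,0,0,0,-1],
    [1,0,0,0,0,0,-1],
    [1,0,0,0,0,0,-1],
    [1,0,0,0,0,0,-1]
  ]
}}

```text
clock: 4.1
position: [0.5252, 0.1967, 0.2263]
ee_rot: [-2.178, -2.264, 0.001]
force: [0.4, 0.0, 0.1]
width: 1.003
gripper_force: 0.0
```

>>> {"name": "carry_out", "arguments": {
  "commands": [
    [1,0,0,0,0,0,-1],
    [1,0,0,0,0,0,-1],
    [1,0,0,0,0,0,-1],
    [1,0,0,0,0,0,-1],
    [1,0,0,0,0,0,-1],
    [1,0,0,0,0,0,-1],
    [1,0,0,0,0,0,-1],
    [1,0,0,0,0,0,-1]
  ]
}}

```text
clock: 4.9
position: [0.5252, 0.1967, 0.2263]
ee_rot: [-1.124, -2.933, 0.001]
force: [-0.1, -0.3, -0.3]
width: 1.004
gripper_force: 0.0
```

>>> {"name": "carry_out", "arguments": {
  "commands": [
    [1,0,0,0,0,0,-1],
    [1,0,0,0,0,0,-1],
    [1,0,0,0,0,0,-1],
    [1,0,0,0,0,0,-1],
    [1,0,0,0,0,0,-0.23],
    [1,0,0,0,0,0,0]
  ]
}}

```text
clock: 5.5
position: [0.5253, 0.1967, 0.2264]
ee_rot: [-0.492, -3.102, 0.0]
force: [0.5, -1.1, -0.7]
width: 0.999
gripper_force: 0.0
```

```bash
cat > w.py <<'E'
from m import *
from scipy.spatial.transform import Rotation as Ro
def need(x,y,z,yawdeg):  # yaw of tool x
    s=arm.observe(); R=Ro.from_rotvec(s['ee_rot']); d=np.array([x,y,z])-s['position']
    Rt=Ro.from_euler('z',yawdeg,degrees=True)*Ro.from_euler('x',180,degrees=True)
    print('shift units',(R.inv().apply(d)/.025).round(2),'turn units',((R.inv()*Rt).as_rotvec()/.1).round(2),'yaw',np.degrees(np.arctan2(*R.as_matrix()[[1,0],0])).round(2),'pos',np.round(s['position'],4),'j7',np.round(s['joints'][6],2),'F',np.round(s['force'],1))
E
python3 - <<'E'
from w import *
need(.5415,.226,.09,162.3)
p=arm.observe()['position']; R=Ro.from_rotvec(arm.observe()['ee_rot']).as_matrix()
for n in('scene','top'):
    d=grab(n);P=pts(d); L=(P-p)@R
    m=(abs(L[...,0])<.03)&(abs(L[...,1])<.08)&(L[...,2]>-.045)&(L[...,2]<.01)&(d['range_z']>0)
    Q=L[m]; print(n,m.sum(),'L min/max',Q.min(0).round(4),Q.max(0).round(4))
    for s in(-1,1):
        q=Q[Q[:,1]*s>0]; 
        if len(q): print('  side',s,len(q),np.percentile(q,[3,50,97],axis=0).round(4).tolist())
    print(' all height hist',np.histogram(Q[:,2],6))
    cv2.imwrite(f'pics/{n}2.png',cv2.resize(d['pixels'][100:300,100:400,::-1],(750,500)))
E
```

```text
shift units [-0.26  1.32  5.45] turn units [-0.   -0.01 -0.06] yaw 161.97 pos [0.5253 0.1967 0.2264] j7 0.33 F [ 0.5 -1.1 -0.7]
scene 78 L min/max [-0.0133 -0.0619 -0.0431] [ 0.0037  0.0645 -0.0013]
  side -1 39 [[-0.013, -0.0618, -0.0418], [-0.0106, -0.0517, -0.0231], [-0.0029, -0.0456, -0.006]]
  side 1 39 [[-0.0125, 0.0464, -0.0402], [-0.0101, 0.0531, -0.0223], [-0.0082, 0.0633, -0.0045]]
 all height hist (array([13, 14, 15, 15, 13,  8]), array([-0.04307001, -0.03610754, -0.02914507, -0.02218259, -0.01522012,
       -0.00825765, -0.00129518]))Traceback (most recent call last):
  File "<stdin>", line 7, in <module>
    return umr_minimum(a, axis, None, out, keepdims, initial, where)
ValueError: zero-size array to reduction operation minimum which has no identity
```

View pics/scene2.png

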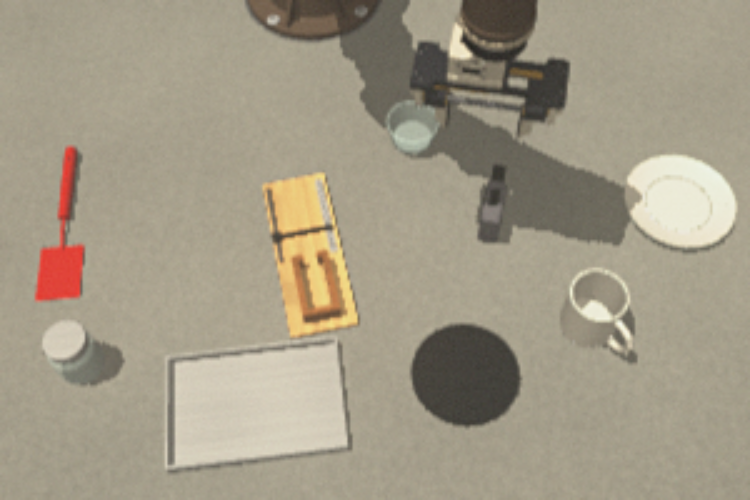

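The scene camera agrees with the gripper's known pose to about 1 mm, so I take its depth readings as truth: tape (542.5, 225.3), slot (627.3, -49.8) mm.

```bash
python3 - <<'E'
from w import *
need(.5425,.2253,.030,162)
E
```

```text
shift units [-0.3   1.29  7.86] turn units [-0.   -0.   -0.01] yaw 161.94 pos [0.5253 0.1969 0.2266] j7 0.33 F [0.1 0.1 0.2]
```

>>> {"name": "carry_out", "arguments": {
  "commands": [
    [1,-0.15,0.65,0.5,0,0,0],
    [1,-0.15,0.64,1,0,0,0],
    [1,0,0,1,0,0,0],
    [1,0,0,1,0,0,0],
    [1,0,0,1,0,0,0],
    [1,0,0,1,0,0,0],
    [1,0,0,1,0,0,0],
    [1,0,0,0.76,0,0,0]
  ]
}}

```text
clock: 6.4
position: [0.5421, 0.2249, 0.0437]
ee_rot: [-0.492, -3.102, 0.001]
force: [0.8, -0.7, 0.1]
width: 1.001
gripper_force: 0.0
```

>>> {"name": "carry_out", "arguments": {
  "commands": [
    [1,0,0,0.6,0,0,0],
    [0.3,0,0,0,0,0,0],
    [0.2,0,0,0,0,0,0],
    [0.2,0,0,0,0,0,0],
    [0.2,0,0,0,0,0,0],
    [0.2,0,0,0,0,0,0],
    [0.2,0,0,0,0,0,0],
    [0.2,0,0,0,0,0,0]
  ],
  "squeeze": 20
}}

```text
clock: 7.2
position: [0.5425, 0.2253, 0.0304]
ee_rot: [0.49, 3.103, 0.0]
force: [-0.1, -0.7, 0.0]
width: 0.442
gripper_force: 0.0
```

>>> {"name": "carry_out", "arguments": {
  "commands": [
    [0.2,0,0,0,0,0,0],
    [0.2,0,0,0,0,0,0],
    [0.2,0,0,0,0,0,0],
    [0.2,0,0,0,0,0,0]
  ],
  "squeeze": 25
}}

```text
clock: 7.6
position: [0.5424, 0.2253, 0.0302]
ee_rot: [0.49, 3.103, -0.0]
force: [0.1, -0.7, 1.4]
width: 0.327
gripper_force: 24.8
```

>>> {"name": "carry_out", "arguments": {
  "commands": [
    [0.2,0,0,-0.4,0,0,0],
    [0.2,0,0,-0.8,0,0,0],
    [0.2,0,0,-1,0,0,0],
    [0.2,0,0,-0.8,0,0,0],
    [0.2,0,0,0,0,0,0]
  ]
}}

```text
clock: 8.1
position: [0.5435, 0.2266, 0.108]
ee_rot: [0.489, 3.1, 0.004]
force: [0.3, -0.8, -4.5]
width: 0.325
gripper_force: 24.8
```

```bash
cat > th.py <<'E'
from w import *
def held(tag,up=.036):
    s=arm.observe();p=s['position']; R=Ro.from_rotvec(s['ee_rot']).as_matrix()
    for n in('scene',):
        d=grab(n);P=pts(d); L=(P-p)@R  # tool coords; case top at L z=-.036, tab top at -.020, underside +.030
        m=(abs(L[...,0])<.10)&(abs(L[...,1])<.03)&(L[...,2]>-.06)&(L[...,2]<.04)&(d['range_z']>0); Q=L[m]
        print(n,len(Q))
        for a in np.arange(-.06,.10,.01):
            q=Q[(Q[:,0]>=a)&(Q[:,0]<a+.01)]
            if len(q): print('  x%.2f n%d z %.4f..%.4f y %.4f..%.4f'%(a,len(q),q[:,2].min(),q[:,2].max(),q[:,1].min(),q[:,1].max()))
        r=Q[(Q[:,2]>0)&(Q[:,2]<.025)&(Q[:,0]<-.02)]; print(' rear face x',np.percentile(r[:,0],[10,50,90]).round(4),len(r),'y',np.percentile(r[:,1],[3,97]).round(4))
        v,u=np.nonzero(m)
        cv2.imwrite(f'pics/{n}_{tag}.png',cv2.resize(d['pixels'][max(v.min()-45,0):v.max()+45,max(0,u.min()-45):u.max()+45,::-1],None,fx=5,fy=5,interpolation=cv2.INTER_CUBIC))
if __name__=='__main__':
    held('held'); need(.6273,-.0498,.14,185.4)
E
python3 th.py
```

```text
scene 219
  x-0.04 n90 z -0.0392..0.0232 y -0.0153..0.0139
  x-0.03 n22 z -0.0405..0.0171 y -0.0158..0.0103
  x-0.02 n53 z -0.0467..-0.0110 y -0.0293..0.0293
  x-0.01 n33 z -0.0410..0.0012 y -0.0274..0.0199
  x0.00 n4 z -0.0464..-0.0295 y -0.0152..0.0166
  x0.01 n17 z -0.0409..-0.0276 y -0.0147..0.0137
 rear face x [-0.0364 -0.0355 -0.0322] 32 y [-0.015  0.013]
shift units [-6.61 -9.44 -1.35] turn units [ 0.01  0.02 -4.07] yaw 162.06 pos [0.5429 0.2257 0.1063] j7 0.19 F [-0.4 -0.9 -3.6]
```

>>> {"name": "carry_out", "arguments": {
  "commands": [
    [0.2,-0.4,-0.54,-0.35,0,0,0],
    [0.2,-0.7,-1,-0.5,0,0,0],
    [0.2,-0.7,-1,-0.5,0,0,0],
    [0.2,-0.7,-1,0,0,0,0],
    [0.2,-0.7,-1,0,0,0,0],
    [0.2,-0.7,-1,0,0,0,0],
    [0.2,-0.7,-1,0,0,0,0],
    [0.2,-0.7,-1,0,0,0,0]
  ]
}}

```text
clock: 8.95
position: [0.6098, 0.0035, 0.1373]
ee_rot: [-0.489, -3.101, 0.001]
force: [0.6, 0.9, -3.9]
width: 0.329
gripper_force: 24.8
```

>>> {"name": "carry_out", "arguments": {
  "commands": [
    [0.2,-0.7,-1,0,0,0,0],
    [0.2,-0.61,-0.9,0,0,0,0],
    [0.2,0,0,0,0,0,-0.8],
    [0.2,0,0,0,0,0,-1],
    [0.2,0,0,0,0,0,-1],
    [0.2,0,0,0,0,0,-0.8],
    [0.2,0,0,0,0,0,-0.47],
    [0.2,0,0,0,0,0,0]
  ]
}}

```text
clock: 9.75
position: [0.6262, -0.0504, 0.1372]
ee_rot: [0.149, -3.136, -0.0]
force: [0.4, 0.1, -3.5]
width: 0.327
gripper_force: 24.8
```

>>> {"name": "carry_out", "arguments": {
  "commands": [
    [0.2,0,0,0,0,0,0],
    [0.2,0,0,0,0,0,0]
  ]
}}

```text
clock: 9.95
position: [0.6267, -0.0501, 0.1384]
ee_rot: [0.146, -3.137, 0.0]
force: [-0.2, 0.8, -3.0]
width: 0.324
gripper_force: 24.8
```

```bash
python3 - <<'E'
from th import *
held('over'); need(.6273,-.0498,.056,185.4)
d=dict(np.load('scene.npz'));P=pts(d)
im=d['pixels'];hsv=cv2.cvtColor(im,cv2.COLOR_RGB2HSV)
t=crop(P,(.35,.85),(-.2,.1))&(P[...,2]>.028)&(P[...,2]<.042)&(hsv[...,1]>70); Q=P[t]; print('block',boxr(Q[:,:2]),len(Q))
s=arm.observe();p=s['position']; R=Ro.from_rotvec(s['ee_rot']).as_matrix(); L=(P-p)@R
r=L[(abs(L[...,0]+.035)<.012)&(abs(L[...,1])<.014)&(L[...,2]>-.03)&(L[...,2]<.033)]
for z in np.arange(-.035,.035,.01):
    q=r[(r[:,2]>z)&(r[:,2]<=z+.01)]; print(z.round(3),len(q),np.median(q,axis=0).round(4) if len(q) else '')
E
```

```text
scene 211
  x-0.04 n91 z -0.0382..0.0264 y -0.0149..0.0139
  x-0.03 n27 z -0.0417..-0.0146 y -0.0153..0.0139
  x-0.02 n45 z -0.0404..-0.0030 y -0.0286..0.0292
  x-0.01 n25 z -0.0393..-0.0074 y -0.0280..0.0285
  x0.00 n15 z -0.0498..-0.0341 y -0.0160..0.0170
  x0.01 n8 z -0.0383..-0.0314 y -0.0133..0.0143
 rear face x [-0.0356 -0.0346 -0.0335] 28 y [-0.0144  0.0125]
shift units [-0.02  0.01  3.3 ] turn units [-0.   -0.01 -0.01] yaw -174.66 pos [ 0.6268 -0.0501  0.1386] j7 1.06 F [-0.5  0.8 -3.1]
block (array([627.7, -49.7]), array([100.9,  54.6]), 5.19) 168
-0.035 5 [-0.0348 -0.002  -0.0275]
-0.025 16 [-0.0344  0.0004 -0.019 ]
-0.015 12 [-0.0345 -0.0016 -0.0081]
-0.005 11 [-0.0347  0.0025 -0.0006]
0.005 14 [-0.0347  0.0004  0.0114]
0.015 8 [-0.0347  0.0012  0.0194]
0.025 1 [-0.0326 -0.0023  0.0267]
0.035 0
```

View pics/scene_over.png

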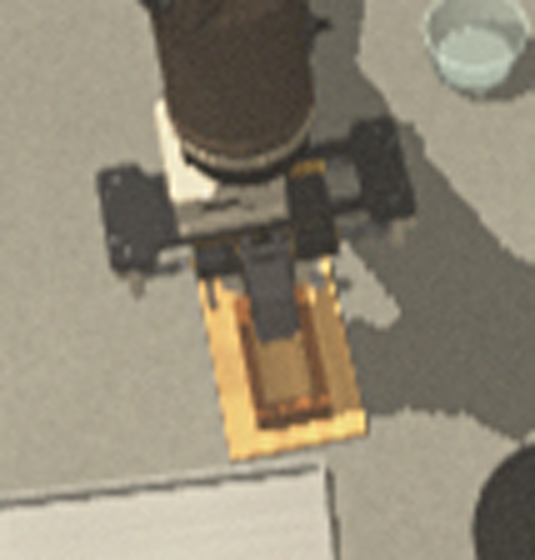

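Tape is square over the slot, but its centre sits 2.8 mm ahead of the TCP along tool x. I'll correct for that and lower slowly.

>>> {"name": "carry_out", "arguments": {
  "commands": [
    [0.2,-0.15,0.04,0.4,0,0,0],
    [0.2,0,0,0.8,0,0,0],
    [0.2,0,0,0.8,0,0,0],
    [0.2,0,0,0.5,0,0,0],
    [0.2,0,0,0.3,0,0,0],
    [0.2,0,0,0,0,0,0]
  ]
}}

```text
clock: 10.6
position: [0.63, -0.0488, 0.0677]
ee_rot: [0.148, -3.136, -0.0]
force: [-0.1, -0.1, -3.2]
width: 0.324
gripper_force: 24.8
```

>>> {"name": "carry_out", "arguments": {
  "commands": [
    [0.2,0,0,0.15,0,0,0],
    [0.2,0,0,0.15,0,0,0],
    [0.2,0,0,0.1,0,0,0],
    [0.2,0,0,0,0,0,0]
  ]
}}

```text
clock: 11.0
position: [0.6306, -0.0488, 0.0588]
ee_rot: [0.148, -3.138, 0.0]
force: [-0.3, -0.1, -2.9]
width: 0.329
gripper_force: 24.8
```

Underside is about 7 mm below the wall tops with no contact force. Continuing.

>>> {"name": "carry_out", "arguments": {
  "commands": [
    [0.2,0,0,0.15,0,0,0],
    [0.2,0,0,0.15,0,0,0],
    [0.2,0,0,0.15,0,0,0],
    [0.2,0,0,0.15,0,0,0],
    [0.2,0,0,0.1,0,0,0],
    [0.2,0,0,0,0,0,0]
  ]
}}

```text
clock: 11.6
position: [0.6304, -0.0488, 0.041]
ee_rot: [0.148, -3.137, 0.0]
force: [-0.4, 0.4, -3.0]
width: 0.328
gripper_force: 24.8
```

>>> {"name": "carry_out", "arguments": {
  "commands": [
    [0.2,0,0,0.04,0,0,0],
    [0.2,0,0,0.02,0,0,0],
    [0.2,0,0,0,0,0,0]
  ]
}}

```text
clock: 11.9
position: [0.6308, -0.0487, 0.0403]
ee_rot: [-0.148, 3.138, -0.0]
force: [-0.8, -0.0, -0.8]
width: 0.326
gripper_force: 24.8
```

>>> {"name": "carry_out", "arguments": {
  "commands": [
    [0.5,0,0,0,0,0,0],
    [0.5,0,0,0,0,0,0],
    [0.5,0,0,0,0,0,0],
    [0.5,0,0,-0.4,0,0,0],
    [0.5,0,0,-1,0,0,0],
    [0.5,0,0,-1,0,0,0],
    [0.5,0,0,-1,0,0,0]
  ]
}}

```text
clock: 12.6
position: [0.6307, -0.0484, 0.1267]
ee_rot: [-0.148, 3.138, 0.0]
force: [1.1, -1.0, -0.2]
width: 0.497
gripper_force: 0.0
```

>>> {"name": "carry_out", "arguments": {
  "commands": [
    [0.5,0.9,0,-0.4,0,0,0],
    [0.5,1,0,0,0,0,0],
    [0.5,1,0,0,0,0,0],
    [0.5,0,0,0,0,0,0],
    [0.5,0,0,0,0,0,0]
  ]
}}

```text
clock: 13.1
position: [0.5588, -0.0558, 0.1358]
ee_rot: [-0.147, 3.137, -0.001]
force: [0.0, -0.5, 0.2]
width: 0.499
gripper_force: 0.0
```

```bash
python3 - <<'E'
from w import *
s=arm.observe(); print(s['width'])
need(.5578,-.0553,.036,185.35)
d=grab('scene');P=pts(d);im=d['pixels']
v0,u0=140,180
cv2.imwrite('pics/s4.png',cv2.resize(im[v0:260,u0:300,::-1],None,fx=5,fy=5,interpolation=cv2.INTER_CUBIC))
hsv=cv2.cvtColor(im,cv2.COLOR_RGB2HSV)
t=crop(P,(.57,.70),(-.09,0))&(P[...,2]>.058)&(P[...,2]<.09); Q=P[t]; print('case',boxr(Q[:,:2]),len(Q),Q[:,2].mean().round(4))
r=P[crop(P,(.6,.72),(-.09,-.01))&(P[...,2]>.04)&(P[...,2]<.07)]; print('rear x',np.percentile(r[:,0],[50,75,90]).round(4),len(r))
t=crop(P,(.35,.85),(-.2,.1))&(P[...,2]>.028)&(P[...,2]<.042)&(hsv[...,1]>70); Q=P[t]; print('block',boxr(Q[:,:2]),len(Q))
d=grab('top');im=d['pixels'];P=pts(d)
t=crop(P,(.57,.70),(-.09,0))&(P[...,2]>.055)&(P[...,2]<.085); Q=P[t]; print('topcase',boxr(Q[:,:2]),len(Q)) if len(Q) else 0
E
```

```text
0.49910433864099113
shift units [0.04 0.03 3.99] turn units [-0.01  0.01  0.  ] yaw -174.62 pos [ 0.5588 -0.0558  0.1358] j7 1.03 F [ 0.  -0.5  0.2]
case (array([630.3, -48.6]), array([74.1, 31. ]), 3.46) 176 0.0755
rear x [0.6651 0.6665 0.6695] 62
block (array([621. , -50.1]), array([115.3,  54.4]), 5.52) 179
```

View pics/s4.png

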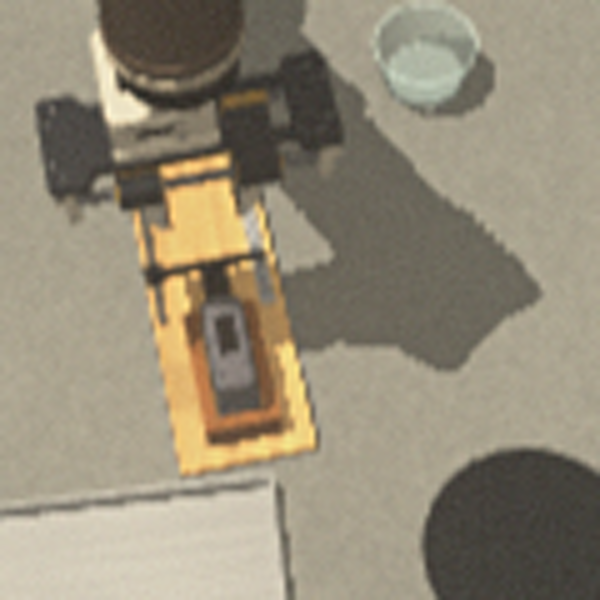

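Tape is standing in the slot, with its tab (about (215,280)) just behind the marker bar. I measure the tab directly.

```bash
cat > tab.py <<'E'
from w import *
def tab(n='scene',ref=(.6277,-.0497),lo=.0,hi=.11):
    d=grab(n);P=pts(d)
    th=np.radians(185.3); ex=np.array([np.cos(th),np.sin(th)]); ey=np.array([-ex[1],ex[0]])
    Q=P.reshape(-1,3); b=np.c_[(Q[:,:2]-ref)@ex,(Q[:,:2]-ref)@ey,Q[:,2]]
    q=b[(b[:,0]>.05)&(b[:,0]<.13)&(abs(b[:,1])<.016)&(b[:,2]>.028)&(b[:,2]<.066)]
    q=q[np.lexsort(q.T[:1])]; return d,q
if __name__=='__main__':
    d,q=tab(); print(len(q)); print((q*1000).round(1).tolist())
E
python3 tab.py
```

```text
39
[[60.7, 2.2, 45.1], [60.8, -2.0, 50.6], [61.0, -5.6, 48.8], [61.2, -2.6, 56.8], [61.2, 6.4, 38.6], [61.3, -6.8, 62.3], [61.3, -3.2, 63.6], [61.5, -4.5, 34.0], [61.6, 1.5, 50.7], [61.8, -9.3, 46.1], [62.1, -10.4, 59.6], [62.1, -8.2, 31.5], [62.2, -9.9, 52.5], [62.4, -1.5, 41.0], [62.6, -6.3, 53.2], [63.0, 0.9, 55.3], [63.2, 5.1, 49.3], [63.4, -5.2, 37.9], [63.4, 5.7, 42.0], [63.5, -1.0, 32.0], [63.9, 0.3, 60.7], [64.4, 2.7, 31.9], [65.1, 7.4, 61.3], [65.4, 3.8, 59.6], [65.9, -7.5, 61.5], [66.3, -11.2, 59.5], [66.5, -9.0, 31.3], [66.8, 8.0, 51.7], [66.9, 4.4, 50.1], [67.0, -0.4, 62.4], [67.3, 3.2, 63.3], [68.6, -4.1, 58.4], [69.5, 6.7, 61.1], [69.7, -8.3, 62.2], [70.2, -4.7, 62.7], [71.4, -12.0, 58.1], [72.8, 2.4, 61.1], [73.4, 5.9, 61.6], [73.6, -1.2, 58.5]]
```

>>> {"name": "carry_out", "arguments": {
  "commands": [
    [0.5,-0.03,0.05,0.5,0,0,0],
    [0.5,0,0,1,0,0,0],
    [0.5,0,0,1,0,0,0],
    [0.5,0,0,0.9,0,0,0],
    [0.5,0,0,0.55,0,0,0],
    [0.4,0,0,0,0,0,0],
    [0.3,0,0,0,0,0,0],
    [0.2,0,0,0,0,0,0]
  ],
  "squeeze": 20
}}

```text
clock: 14.05
position: [0.5599, -0.0539, 0.0372]
ee_rot: [-0.148, 3.137, 0.0]
force: [0.3, -0.2, 1.3]
width: 0.287
gripper_force: 0.0
```

>>> {"name": "carry_out", "arguments": {
  "commands": [
    [0.1,0,0,0,0,0,0],
    [0.1,0,0,0,0,0,0],
    [0.1,0,0,0,0,0,0],
    [0.1,0,0,0,0,0,0]
  ]
}}

```text
clock: 14.45
position: [0.5596, -0.0542, 0.0369]
ee_rot: [-0.147, 3.137, -0.0]
force: [-0.1, -0.5, 6.2]
width: 0.219
gripper_force: 20.0
```

>>> {"name": "carry_out", "arguments": {
  "commands": [
    [0.1,0.1,0,-0.03,0,0,0],
    [0.1,0.15,0,0,0,0,0],
    [0.1,0.15,0,0,0,0,0],
    [0.1,0.15,0,0,0,0,0],
    [0.1,0.15,0,0,0,0,0],
    [0.1,0.15,0,0,0,0,0],
    [0.1,0.15,0,0,0,0,0],
    [0.1,0.1,0,0,0,0,0]
  ]
}}

```text
clock: 15.25
position: [0.5315, -0.0567, 0.037]
ee_rot: [-0.148, 3.138, 0.0]
force: [4.0, 1.1, 1.6]
width: 0.214
gripper_force: 20.0
```

>>> {"name": "carry_out", "arguments": {
  "commands": [
    [0.1,0.1,0,0,0,0,0],
    [0.1,0,0,0,0,0,0]
  ]
}}

```text
clock: 15.45
position: [0.529, -0.0569, 0.037]
ee_rot: [0.148, -3.138, -0.0]
force: [2.3, 0.6, 1.3]
width: 0.217
gripper_force: 20.0
```

```bash
cat > mk.py <<'E'
from tab import *
def mark(d,zs=.018):
    o=np.array([.6277,-.0497]);th=np.radians(185.3); ex=np.array([np.cos(th),np.sin(th)]); ey=np.array([-ex[1],ex[0]])
    X=np.arange(.08,.125,.0005); g=d['pixels'].astype(np.float32).sum(2); out=[]
    for y in (-.038,-.034,-.03,-.026,-.022,.022,.026,.03,.034):
      w=np.c_[o+X[:,None]*ex+y*ey,np.full(len(X),zs)]; cc=w@d['R'].T+d['t']; q=cc@d['mtx'].T; q=(q[:,:2]/q[:,2:]).astype(np.float32)
      val=cv2.remap(g,q[None,:,0],q[None,:,1],cv2.INTER_LINEAR)[0]; dk=np.clip(np.median(val)*.8-val,0,None)
      out.append((y,round((dk*X).sum()/max(dk.sum(),1),4),round(val.min()/np.median(val),2)))
    return out
if __name__=='__main__':
    s=arm.observe(); d,q=tab(); print('slot->TCP along x', (np.array(s['position'])[:2]-[.6277,-.0497])@[-.9957,-.0924],np.round(s['force'],1),s['position'])
    f=q[(q[:,2]<.058)]; print('tab face',(f*1000).round(1).tolist()); print(mark(d))
    P=pts(d); r=P[crop(P,(.6,.72),(-.075,-.02))&(P[...,2]>.045)&(P[...,2]<.066)]; print('rear x',np.percentile(r[:,0],[25,50,75]).round(4))
    im=d['pixels']; cv2.imwrite(f"pics/s5_{s['clock']:.2f}.png",cv2.resize(im[150:240,190:270,::-1],None,fx=6,fy=6,interpolation=cv2.INTER_CUBIC))
E
python3 mk.py; ls pics
```

```text
slot->TCP along x 0.09898859182153395 [2.3 0.6 1.3] [ 0.52895535 -0.05693538  0.03700898]
tab face [[70.3, 1.8, 29.1], [72.6, -6.2, 29.5], [74.3, -2.6, 28.1], [78.2, -3.3, 28.8], [78.9, -7.6, 33.2], [79.4, 0.3, 28.1], [84.5, 2.6, 35.3], [87.2, 15.8, 50.0], [87.5, -13.9, 45.8], [88.6, -14.5, 50.9], [88.7, 12.2, 46.3], [88.8, 11.5, 53.0], [88.8, 15.1, 54.3], [89.7, 12.8, 37.8], [90.9, -5.6, 29.1], [90.9, -1.9, 30.5], [91.4, 10.8, 55.6], [91.8, -6.8, 41.5], [92.9, -0.1, 49.3], [92.9, 7.2, 51.9], [93.0, 0.5, 42.4], [93.1, 1.1, 35.2], [93.1, -6.3, 32.5], [93.4, 2.9, 56.6], [94.1, 4.7, 34.9], [94.4, 3.5, 48.3], [94.4, -8.6, 57.9], [94.4, -3.8, 45.6], [94.4, -2.7, 31.8], [94.6, -10.6, 35.8], [94.6, -10.1, 28.7], [94.7, -7.5, 43.9], [94.8, -0.8, 53.2], [94.8, 4.1, 40.8], [94.8, -3.3, 38.0], [94.9, -8.1, 50.4], [95.3, -11.2, 41.5], [95.6, 6.5, 54.6], [95.9, -4.5, 50.0], [96.2, 7.7, 39.9], [96.9, -11.9, 45.9], [105.2, -3.0, 57.2]]
[(-0.038, np.float64(0.1086), np.float32(0.57)), (-0.034, np.float64(0.1053), np.float32(0.58)), (-0.03, np.float64(0.1075), np.float32(0.51)), (-0.026, np.float64(0.1097), np.float32(0.54)), (-0.022, np.float64(0.1083), np.float32(0.58)), (0.022, np.float64(0.1083), np.float32(0.58)), (0.026, np.float64(0.1092), np.float32(0.54)), (0.03, np.float64(0.109), np.float32(0.54)), (0.034, np.float64(0.1082), np.float32(0.59))]
rear x [0.6587 0.66   0.6612]
s4.png
s5_15.45.png
scene0.png
scene1.png
scene2.png
scene_held.png
scene_over.png
top0.png
top1.png
```

View pics/s5_15.45.png

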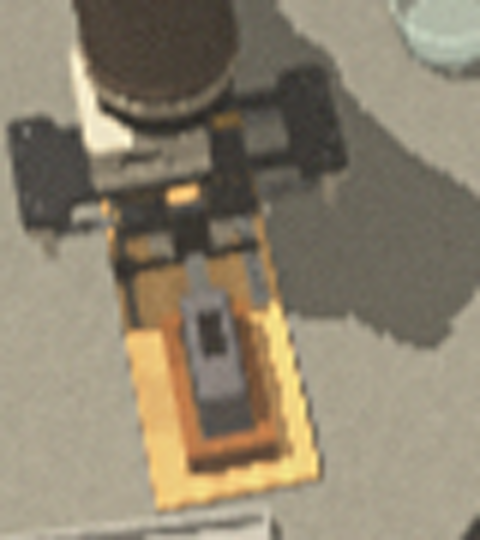

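The blade is out, with the tab's foot at about (190,250) and the marker's left part from (122,270) to (180,262). I locate the bar again with a narrower window, since the fingers contaminated the last one.

```bash
cat > prof.py <<'E'
from mk import *
def prof(d,ys=(-.036,-.032,-.028,.022,.026,.03,.034)):
    o=np.array([.6277,-.0497]);th=np.radians(185.3); ex=np.array([np.cos(th),np.sin(th)]); ey=np.array([-ex[1],ex[0]]); X=np.arange(.082,.118,.002)
    g=d['pixels'].astype(np.float32).sum(2); print('   ',(X*1000).astype(int).tolist())
    for y in ys:
      w=np.c_[o+X[:,None]*ex+y*ey,np.full(len(X),.018)]; cc=w@d['R'].T+d['t']; q=cc@d['mtx'].T; q=(q[:,:2]/q[:,2:]).astype(np.float32)
      print(y,cv2.remap(g,q[None,:,0],q[None,:,1],cv2.INTER_LINEAR)[0].astype(int).tolist())
if __name__=='__main__':
    prof(dict(np.load('scene.npz')))
E
python3 prof.py
```

```text
[82, 84, 86, 88, 90, 92, 94, 96, 98, 100, 102, 104, 106, 108, 110, 112, 114, 116]
-0.036 [343, 335, 328, 318, 311, 279, 229, 194, 192, 196, 231, 265, 291, 317, 338, 353, 365, 337]
-0.032 [354, 353, 354, 350, 335, 310, 247, 182, 189, 215, 248, 284, 313, 315, 311, 328, 345, 337]
-0.028 [377, 378, 376, 373, 346, 313, 259, 198, 186, 234, 278, 312, 347, 355, 359, 359, 346, 326]
0.022 [377, 376, 376, 356, 333, 291, 244, 214, 207, 212, 258, 305, 335, 364, 375, 374, 364, 332]
0.026 [365, 366, 371, 365, 349, 324, 263, 207, 207, 213, 252, 299, 332, 348, 358, 349, 341, 322]
0.03 [357, 356, 355, 354, 330, 307, 258, 204, 194, 229, 265, 307, 348, 353, 357, 353, 346, 323]
0.034 [353, 351, 354, 357, 333, 290, 245, 207, 177, 207, 237, 269, 301, 323, 339, 345, 326, 308]
```

```bash
cat > avg.py <<'E'
from prof import *
def avg(N=6):
    D=[grab('scene') for _ in range(N)]; d=dict(D[0]); z=np.stack([x['range_z'] for x in D]); d['range_z']=np.median(z,0); d['pixels']=np.mean([x['pixels'] for x in D],0)
    P=pts(d).reshape(-1,3); th=np.radians(185.3); ex=np.array([np.cos(th),np.sin(th)]); ey=np.array([-ex[1],ex[0]]); ref=np.array([.6277,-.0497])
    b=np.c_[(P[:,:2]-ref)@ex,(P[:,:2]-ref)@ey,P[:,2]]*1000
    S=lambda x,y,z:b[(b[:,0]>x[0])&(b[:,0]<x[1])&(b[:,1]>y[0])&(b[:,1]<y[1])&(b[:,2]>z[0])&(b[:,2]<z[1])]
    p=np.array(arm.observe()['position']); t=(p[:2]-ref)@ex*1000; print('TCP',t.round(2),p.round(4))
    for nm,q in {'tabface':S((t-14,t+3),(-7,6),(28,50)),'fingers':S((t-16,t),(10,22),(44,75)),'fingers2':S((t-16,t),(-24,-12),(44,75)),'case rear':S((-45,-20),(-11,9),(42,70))}.items():
        print(nm,len(q),np.percentile(q[:,0],[20,50,80]).round(1),'y',np.percentile(q[:,1],[5,95]).round(1)) if len(q) else print(nm,0)
    # board top end edges & marker depth
    q=S((85,112),(22,40),(14,30)); print('marker depth>14',len(q),q[:12].round(1).tolist())
    return d
if __name__=='__main__': prof(avg(),(-.034,-.03,.024,.028,.032))
E
python3 avg.py
```

```text
TCP 98.58 [ 0.5294 -0.0569  0.037 ]
tabface 16 [91.9 93.2 93.7] y [-6.5  4.9]
fingers 11 [87.2 87.5 88. ] y [10.5 20.5]
fingers2 11 [87.3 88.5 88.8] y [-22.6 -13.5]
case rear 22 [-33.9 -33.4 -33.2] y [-10.2   7.6]
marker depth>14 13 [[106.2, 38.5, 20.8], [101.6, 39.2, 21.3], [101.4, 35.5, 20.2], [100.8, 31.8, 19.7], [100.4, 28.1, 19.0], [99.1, 24.4, 19.8], [99.0, 39.9, 18.4], [97.4, 36.2, 19.6], [96.3, 32.5, 20.0], [97.4, 28.8, 16.8], [98.1, 25.1, 14.2], [92.6, 36.9, 20.3]]
    [82, 84, 86, 88, 90, 92, 94, 96, 98, 100, 102, 104, 106, 108, 110, 112, 114, 116]
-0.034 [344, 338, 336, 328, 315, 288, 238, 190, 193, 200, 228, 263, 296, 320, 336, 339, 337, 302]
-0.03 [371, 370, 371, 367, 341, 312, 255, 195, 197, 240, 285, 319, 350, 348, 347, 337, 325, 299]
0.024 [375, 374, 373, 358, 337, 304, 256, 216, 211, 208, 256, 306, 336, 356, 365, 363, 356, 332]
0.028 [366, 368, 369, 363, 338, 312, 257, 196, 199, 223, 259, 304, 340, 349, 356, 350, 343, 323]
0.032 [359, 359, 360, 361, 338, 306, 264, 213, 188, 226, 261, 299, 336, 345, 351, 348, 335, 316]
```

Averaged readings, in the same camera: tab centre 99.0 mm and marker about 99.5 mm along the board from the slot. I'll nudge 0.5 mm and hold.

>>> {"name": "carry_out", "arguments": {
  "commands": [
    [0.1,0.02,0,0,0,0,0],
    [0.1,0,0,0,0,0,0],
    [0.1,0,0,0,0,0,0],
    [0.1,0,0,0,0,0,0],
    [0.1,0,0,0,0,0,0],
    [0.1,0,0,0,0,0,0],
    [0.1,0,0,0,0,0,0],
    [0.1,0,0,0,0,0,0]
  ]
}}

```text
clock: 16.6
position: [0.5287, -0.057, 0.037]
ee_rot: [-0.148, 3.138, -0.0]
force: [3.0, 1.8, 3.2]
width: 0.215
gripper_force: 20.0
```

>>> {"name": "carry_out", "arguments": {
  "commands": [
    [0.1,0,0,0,0,0,0],
    [0.1,0,0,0,0,0,0],
    [0.1,0,0,0,0,0,0],
    [0.1,0,0,0,0,0,0],
    [0.1,0,0,0,0,0,0],
    [0.1,0,0,0,0,0,0]
  ]
}}

```text
clock: 17.2
position: [0.5287, -0.0571, 0.037]
ee_rot: [-0.148, 3.138, -0.0]
force: [3.6, 2.3, 2.1]
width: 0.217
gripper_force: 20.0
```

```bash
python3 avg.py | head -6
```

```text
TCP 99.25 [ 0.5287 -0.0571  0.037 ]
tabface 17 [91.1 93.8 94.5] y [-6.5  4.2]
fingers 12 [88.2 88.4 89.1] y [10.6 20.4]
fingers2 12 [87.8 88.5 88.7] y [-23.1 -12.3]
case rear 22 [-33.9 -33.1 -32.7] y [-10.1   7.6]
marker depth>14 13 [[105.7, 38.5, 21.6], [102.4, 39.2, 20.0], [102.0, 35.5, 19.2], [100.9, 31.8, 19.6], [99.8, 28.1, 19.9], [99.8, 24.4, 18.6], [98.4, 39.9, 19.4], [97.2, 36.2, 19.8], [97.8, 32.5, 17.5], [97.4, 28.8, 16.7], [97.4, 25.1, 15.3], [94.0, 36.9, 18.1]]
```

Level: tab 99.8 mm against marker about 99.5 mm, held for 1.6 s. Now easing the blade back in.

>>> {"name": "carry_out", "arguments": {
  "commands": [
    [0.1,-0.1,0,0,0,0,0],
    [0.1,-0.15,0,0,0,0,0],
    [0.1,-0.15,0,0,0,0,0],
    [0.1,-0.15,0,0,0,0,0],
    [0.1,-0.15,0,0,0,0,0],
    [0.1,-0.15,0,0,0,0,0],
    [0.1,-0.1,0,0,0,0,0],
    [0.1,-0.05,0,0,0,0,0]
  ]
}}

```text
clock: 18.3
position: [0.554, -0.0548, 0.037]
ee_rot: [-0.147, 3.138, -0.0]
force: [1.3, 0.2, 6.4]
width: 0.22
gripper_force: 20.0
```

>>> {"name": "carry_out", "arguments": {
  "commands": [
    [0.1,-0.03,0,0,0,0,0],
    [0.1,0,0,0,0,0,0]
  ]
}}

```text
clock: 18.5
position: [0.5546, -0.0548, 0.037]
ee_rot: [-0.148, 3.138, -0.0]
force: [1.9, -0.2, 6.1]
width: 0.218
gripper_force: 20.0
```

```bash
python3 avg.py | head -6;python3 -c "
from h import *
print(arm.observe()['force'])"
```

```text
TCP 73.46 [ 0.5544 -0.0548  0.037 ]
tabface 12 [68.  68.5 68.8] y [-6.2  5.2]
fingers 9 [62.5 62.7 63.1] y [11.3 19.8]
fingers2 10 [62.2 62.8 63.5] y [-21.5 -13.8]
case rear 20 [-33.5 -33.  -32.7] y [-10.3   7.1]
marker depth>14 1 [[97.1, 39.9, 21.4]]
[1.58467632 0.75172959 5.07661655]
```

>>> {"name": "carry_out", "arguments": {
  "commands": [
    [0.1,-0.03,0,0,0,0,0],
    [0.1,0,0,0,0,0,0]
  ]
}}

```text
clock: 19.0
position: [0.5549, -0.0548, 0.037]
ee_rot: [0.148, -3.138, 0.001]
force: [1.2, -0.1, 6.6]
width: 0.217
gripper_force: 20.0
```

>>> {"name": "carry_out", "arguments": {
  "commands": [
    [0.1,-0.03,0,0,0,0,0],
    [0.1,0,0,0,0,0,0]
  ]
}}

```text
clock: 19.2
position: [0.555, -0.0547, 0.037]
ee_rot: [0.148, -3.136, 0.001]
force: [-1.6, -0.6, 8.0]
width: 0.211
gripper_force: 20.0
```

>>> {"name": "carry_out", "arguments": {
  "commands": [
    [0.1,-0.03,0,0,0,0,0],
    [0.1,0,0,0,0,0,0]
  ]
}}

```text
clock: 19.4
position: [0.5551, -0.0548, 0.037]
ee_rot: [0.148, -3.135, 0.002]
force: [-4.8, -1.2, 10.5]
width: 0.214
gripper_force: 20.0
```

Force has reversed, so the blade is fully in. I back off slightly, then release.

>>> {"name": "carry_out", "arguments": {
  "commands": [
    [0.1,0.05,0,0,0,0,0],
    [0.1,0,0,-0.02,0,0,0],
    [0.3,0,0,0,0,0,0],
    [0.4,0,0,0,0,0,0],
    [0.5,0,0,0,0,0,0],
    [0.5,0,0,0,0,0,0],
    [0.5,0,0,0,0,0,0],
    [0.5,0,0,-0.3,0,0,0]
  ]
}}

```text
clock: 20.2
position: [0.5547, -0.0547, 0.0444]
ee_rot: [0.148, -3.136, -0.0]
force: [-0.1, -0.3, -0.2]
width: 0.499
gripper_force: 0.0
```

>>> {"name": "carry_out", "arguments": {
  "commands": [
    [0.5,0,0,-1,0,0,0],
    [0.5,0,0,-1,0,0,0],
    [0.5,0,0,-1,0,0,0],
    [0.5,0,0,-1,0,0,0],
    [0.5,1,0,-0.5,0,0,0],
    [0.5,1,0,0,0,0,0],
    [0.5,1,0,0,0,0,0],
    [0.5,0.5,0,0,0,0,0]
  ]
}}

```text
clock: 21.0
position: [0.4664, -0.063, 0.1578]
ee_rot: [0.148, -3.137, 0.002]
force: [-0.2, 0.7, 0.3]
width: 0.499
gripper_force: 0.0
```

>>> {"name": "carry_out", "arguments": {
  "commands": [
    [0.5,0,0,0,0,0,0],
    [0.5,0,0,0,0,0,0]
  ]
}}

```text
clock: 21.2
position: [0.4692, -0.063, 0.1579]
ee_rot: [-0.147, 3.137, -0.001]
force: [-0.3, 0.2, -0.5]
width: 0.501
gripper_force: 0.0
```

```bash
python3 - <<'E'
from avg import *
d=avg(4); prof(d,(-.034,-.03,.024,.028))
P=pts(d); t=crop(P,(.57,.70),(-.09,0))&(P[...,2]>.06)&(P[...,2]<.09); Q=P[t]; print('case',boxr(Q[:,:2]),Q[:,2].mean().round(4))
cv2.imwrite('pics/end.png',cv2.resize(d['pixels'][140:260,180:340,::-1].astype(np.uint8),None,fx=5,fy=5,interpolation=cv2.INTER_CUBIC))
E
```

```text
TCP 159.12 [ 0.4691 -0.0624  0.1575]
tabface 0
fingers 0
fingers2 0
case rear 23 [-34.1 -33.5 -33.1] y [-10.2   7.6]
marker depth>14 13 [[106.0, 38.5, 21.1], [106.9, 23.7, 14.2], [101.5, 39.2, 21.4], [101.5, 35.5, 20.1], [100.1, 31.8, 20.9], [102.1, 28.1, 16.3], [98.7, 24.4, 20.3], [98.6, 39.9, 19.0], [98.0, 36.2, 18.6], [96.5, 32.5, 19.7], [97.5, 28.8, 16.7], [97.8, 25.1, 14.8]]
    [82, 84, 86, 88, 90, 92, 94, 96, 98, 100, 102, 104, 106, 108, 110, 112, 114, 116]
-0.034 [538, 533, 536, 518, 486, 426, 317, 215, 243, 275, 308, 343, 363, 353, 341, 347, 348, 344]
-0.03 [580, 581, 585, 578, 532, 486, 375, 259, 269, 360, 441, 480, 508, 450, 392, 372, 364, 360]
0.024 [572, 575, 578, 551, 510, 434, 320, 236, 260, 286, 381, 474, 525, 556, 571, 569, 566, 565]
0.028 [565, 568, 572, 562, 519, 473, 360, 239, 257, 318, 391, 472, 537, 551, 563, 560, 554, 552]
case (array([625.3, -49. ]), array([73.2, 31.1]), 5.18) 0.0758
```

View pics/end.png

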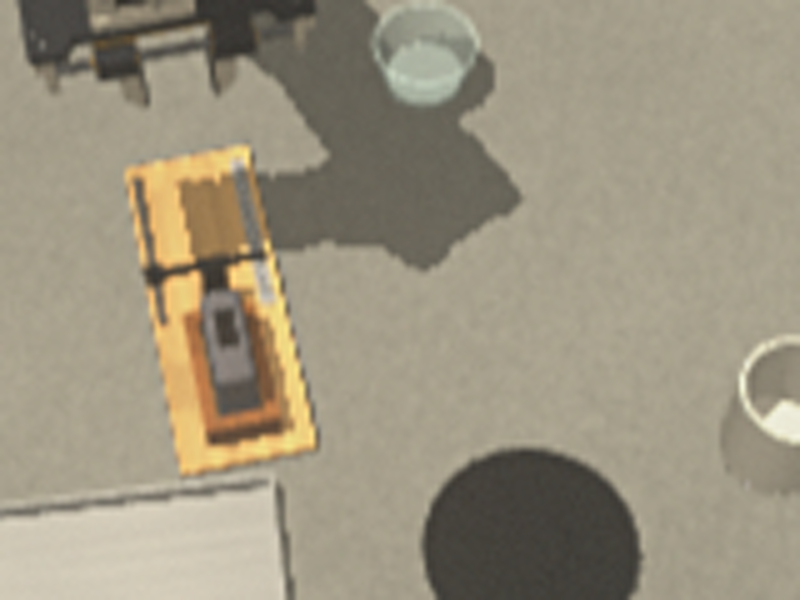

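The end picture shows the tape upright in the slot (case around (225,345)), the blade in, the marker bar unmoved at about (205,265), and the gripper clear. Signing off.

```bash
python3 -c "
from cell import arm
print(arm.sign_off())"
```

```text
the job is handed in; nothing more can be done
None
```

The job is handed in: the tape stands in the slot, and I drew the tab level with the marker (within about 1 mm by the cameras), held it there for over a second, then eased the blade back in without moving the marker.

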